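Divert a mill ball to the blue chute

TASK

The benchtop ball sorter's yellow seesaw gate is set to the white chute. Press on the gate's raised tab to rock it fully over to the blue side, then push the steel ball that waits in the infeed channel forward off its seat so that it runs over the gate and comes to rest in the blue chute. Only touch and push, gently: do not pick the ball up, leave the ball already in the white chute where it is, and do not disturb the things standing around.

Things in the scene. Friction and masses are not known exactly. Their poses are not given: they have to be found in the camera images.
- sorter: Fixed metal ball sorter on a thin dark mat, on a foot and column, 196 mm wide (y), 195 mm high; x from -62 (front edge of the gate's tabs) to +106 mm (back of the infeed). Origin on its underside, straight below the gate's pivot. x points from the front (tabs) to the back (infeed), y to the white chute, z up. A clear window 60 mm wide (y) stands at x -25 mm, z 125 to 195 mm, and stops the ball over the gate.
- blue_chute (a point): Middle of the blue catch chute, 75 mm to -y of the sorter's origin, z 75 mm: an open-topped box, inside 48 (x) by 46 mm (y -48 to -94), floor falling outward from z 89 to 66 mm, walls up to z 105 mm.
- white_chute (a point): Middle of the white catch chute, the mirror image on the sorter's +y side. Beyond it stands the microscope, whose eyepieces reach out to the left of the sorter, 240 to 420 mm above the table: pass round or over them.
- gate (a joint): Tilt of the yellow seesaw gate about its pivot (along the sorter's x, z 125 mm), rad, from -0.35 (white end fully down against its stop) through 0 (level) to +0.35 (blue end fully down against its stop). It starts at -0.35 to -0.25 and stays where it is left (friction; about 1 to 2 N on a tab moves it). A ball that falls on it rolls off over the lower end.
- blue_tab (a point): Centre of the top face of the gate's tab on the blue side: yellow plate with black ribs, 42 (x) by 28 mm (y), 6 mm thick, 46 mm beside the pivot and 44 mm in front of it; its front 33 mm are clear from above. Raised at the start, it goes down by about 27 to 32 mm when the gate is pressed fully over, to about 115 mm above the table.
- white_tab (a point): The same on the white side, low at the start.
- ball_center (a point): Centre of the bright steel ball that waits in the infeed, 28 mm across, 50 to 80 g, loose, polished and slippery. It sits between two low cross ribs (16 mm apart) at x 58 mm of the sorter, its centre about 165 mm above the table. A light push (about 1 N) toward the sorter's -x rolls it over the front rib; from there the floor slopes down to the gate and the ball runs on by itself. The 34 mm of channel behind it are free for a fingertip.
- seat (a point): Point of the infeed floor under the waiting ball, fixed to the sorter at x 58, z 148 mm. The infeed channel runs along x in the middle at the back, x 20 to 106 mm, 38 mm wide inside and 46 mm outside, open at the back; its side walls stand 10 mm above the floor.
- sorted_ball_center (a point): Centre of a like ball (28 mm) that lies in the white chute. It must stay in that chute.
- beaker: Clear empty beaker, 45 mm wide, 58 mm high, origin at the underside. Bystander.
- objective: White microscope objective with a blue ring, 26 mm wide, 48 mm high, standing, origin at the underside. Bystander.
- bottle: Clear bottle with blue cap, 57 mm wide, 105 mm high, origin at the underside. Bystander.
- driver: Small hex driver with red handle, 136 mm long, lying. Bystander.
- timer: White lab timer, 70 x 62 x 18 mm, lying flat. Bystander.
- tin: Flat round metal tin, 50 mm wide, 13 mm high. Bystander.

How it is judged:
By the outcome, as a careful person would: the job done as asked, in the order asked, and still so for the second after the job is handed in, with the robot touching nothing.
It also fails if it takes over 48 s, if anything falls off the work surface, if the arm or the gripper's body presses on something with over 40 N, if the wrist force passes 120 N, or if a joint passes its speed limit or range.

ROBOT

A 6-joint arm with a two-finger parallel gripper is mounted at the origin on a cart in front of the work surface, level with it; the furniture and walls round the work are solid. World frame = base frame: x ahead of the robot, y to its left, z up, the work surface at z = 0. Lengths are in mm, angles in rad, forces in N, time in s.
With the tool pointing down it reaches from about 275 to 750 mm from the base axis. Payload 10.2 kg.
Tool frame: the origin (TCP) lies at the very end of the fingers, on their centre line; the grasp point (between the pads) lies 19 mm behind it; z points along the fingers, y is the line along which they close (so a half turn about z gives the same grasp; the last joint's range is limited). The gripper opens to 85 mm and grips with 20 to 120 N. Pads are 22 mm wide; open, the fingers measure 114 mm over their backs; the gripper's body (76 mm by 85 mm) begins 54 mm behind the grasp point. The pads swing forward as they close: fully open they stand 13 mm farther back than shut.
Start: joints at [1.047, 0.313, 1.498, -0, 1.331, -0.223], TCP at [155.562, 501.43, 231.294] pointing down, gripper open.
Joint ranges: [-2.94, 2.94], [-0.97, 2.17], [0.19, 2.56], [-1.23, 4.37], [0.02, 3.11], [-2.88, 2.88]. Speed limits (rad/s): [2.39, 2.39, 3.01, 3.14, 3.14, 3.14].

INTERFACE

Orientations are given as a unit quaternion [w, x, y, z].
In Python, from rig import ctrl gives the robot as it stands.
- The arm moves only by the shell command python3 -m inch 'ROWS' [OPENING] [FORCE]. ROWS is text: rows parted by semicolons, each of 6 numbers parted by spaces: the shift along the tool's x, y, z in mm, then the turn, a rotation vector about the tool's x, y, z in units of 6 degrees (1.0 is 6 degrees). A call has exactly 10 rows; each row shifts and turns the commanded pose from where the row before left it, along the tool's axes as they then stand; what a row does not reach is not made up. A row lasts 1/12 s, in which the tool goes at most 41.7 mm and 7.16 degrees, less where a joint would pass 70% of its speed; a pose out of reach is approached as far as the arm can. A call with a gripper value outside its range is refused whole. OPENING is the opening, from 0 (shut) to 1 (fully open), set as the call begins (- or left out, the last holds). The fingers move at their own pace and stop on an object; FORCE is the grip in N (left out, the last holds). Time passes only in rows, so rows that do not move let the fingers close, or fill a call up. It gives the time, the measured TCP pose, the force, the opening and the grip force at its end, in the units of the state.
- ctrl.sense(): the state, without advancing time (a new reading comes with each control period).
- ctrl.capture(name): name is "scene" or "top" or "wrist"; returns a dict with "image" (480x640x3 uint8, red, green, blue), "intrinsics" (3x3 intrinsics, pixels), "D" ([k1, k2, p1, p2, k3] as OpenCV has them; the pictures are not rectified), "rvec" (rotation vector, rad) and "tvec" (3), from world to camera coordinates, as OpenCV has them. Camera axes: x right, y down, z forward; pixel columns grow to the right and rows downward; lengths in mm; the calibration is good to about 2 mm. A picture is of the moment at which its call begins. There is no depth.
- ctrl.finish_job(): hands the job in; it is judged then, once.
The state is a dict: "time_s": time; "joints": joint angles; "dq": joint speeds; "tau": joint torques, N m; "eef_pos": TCP position; "ee_rot": TCP orientation; "force": force on the tool from outside, world axes, zero at the start; "wrist_torque": the same for the moment, N m; "grip_width": opening from 0.0 (shut) to 1.0 (fully open); "grip_force": force on a finger pad.
Only numpy, scipy, OpenCV 4.12 (cv2) and the standard library are available. Lean on these libraries where they do the work, as an engineer would, in place of code of your own. Each camera call takes 0.05 s, during which the arm holds its last target. There are 200 camera calls.

## Working session

There is one attempt and no reset: what is moved stays moved. The work goes in short steps, Python scripts to look and compute and a shell command to move; the robot and the scene stay as the last step left them, time stands still between calls to the robot, and variables do not carry over. Pictures are saved under pics/ and viewed, at most 10 in all, crops included, and the job is handed in when it is done.

```bash
mkdir -p pics; python3 - <<'E'
from rig import ctrl
import cv2,pickle
s=ctrl.sense();print(s)
d={}
for n in("scene","top"):
    c=ctrl.capture(n);d[n]=c;cv2.imwrite(f"pics/{n}0.png",c["image"][:,:,::-1]);print(n,c["intrinsics"],c["D"],c["rvec"],c["tvec"])
pickle.dump(d,open("c0.pkl","wb"))
E
```

```text
{'time_s': 0.0, 'joints': array([ 1.04662034e+00,  3.13453968e-01,  1.49847123e+00,  2.97217948e-05,
        1.33100546e+00, -2.23403784e-01]), 'dq': array([-0.00157764,  0.00017839, -0.00128704, -0.00093281,  0.00095015,
       -0.00177411]), 'tau': array([-4.19538401e-04, -4.12272656e+01, -2.59746015e+01, -2.15596028e-04,
        4.19676522e-03, -8.76751130e-06]), 'eef_pos': array([155.40333121, 501.19047696, 230.72019674]), 'ee_rot': array([-2.57721152e-04,  1.49823352e-01,  9.88712554e-01, -6.17539491e-04]), 'force': array([-0.53216516,  0.27784127,  0.6687502 ]), 'wrist_torque': array([ 0.00671059,  0.00330847, -0.02720498]), 'grip_force': 0.0, 'grip_width': 0.9997478916818502}
scene [[498.79048332   0.         323.57691667]
 [  0.         498.79048332 241.13383254]
 [  0.           0.           1.        ]] [-0.04819654  0.          0.          0.          0.        ] [ 2.22912883 -1.07578313  0.37161769] [-420.6221534   370.83439826  718.4278172 ]
top [[546.69984482   0.         326.97376803]
 [  0.         546.69984482 240.21491736]
 [  0.           0.           1.        ]] [-0.09699933  0.          0.          0.          0.        ] [ 2.18332726 -2.18423657  0.07043618] [ -97.9017235   566.70085547 1067.13309615]
```

View pics/scene0.png

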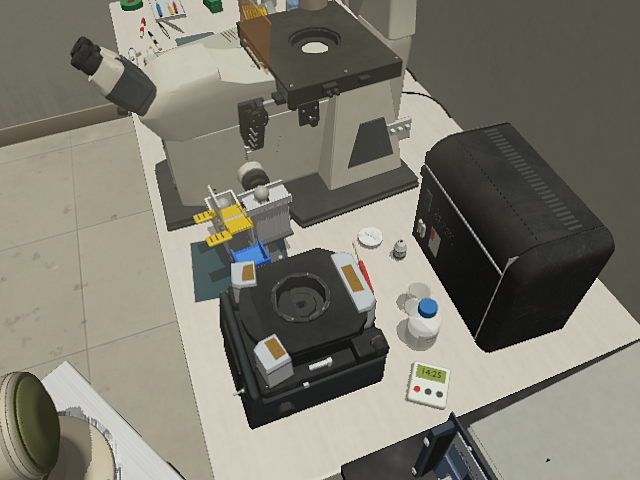

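View pics/top0.png

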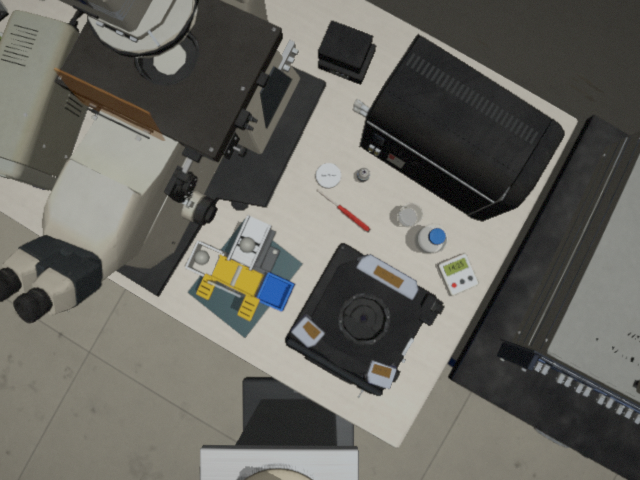

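The pictures show the sorter at top (240,275): yellow tabs at (205,288) and (246,308), waiting ball at about (247,244), white-chute ball at (202,257), blue chute at (275,290). Next: measure.

```bash
cat > h.py <<'E'
import cv2,numpy as np
def proj(c,P): return cv2.projectPoints(np.float64(P).reshape(-1,1,3),c["rvec"],c["tvec"],c["intrinsics"],c["D"])[0][:,0]
def ray(c,p):
    R=cv2.Rodrigues(c["rvec"])[0];u=cv2.undistortPoints(np.float64([[p]]),c["intrinsics"],c["D"])[0,0]
    d=R.T@np.r_[u,1];return -R.T@np.ravel(c["tvec"]),d/np.linalg.norm(d)
def onz(c,p,z):
    o,d=ray(c,p);return o+d*(z-o[2])/d[2]
def tri(*cp):
    A=0;b=0
    for c,p in cp:
        o,d=ray(c,p);M=np.eye(3)-np.outer(d,d);A=A+M;b=b+M@o
    return np.linalg.solve(A,b)
E
python3 - <<'E'
from h import *;import pickle
d=pickle.load(open("c0.pkl","rb"));t,s=d["top"],d["scene"]
print(proj(t,[[0,0,0],[155,501,231],[155,501,400],[300,0,0],[0,300,0]]))
for n,p,z in(("ball",(247,244),165),("wball",(202,257),95),("tabw",(205,288),120),("tabb",(246,308),145)):print(n,onz(t,p,z),proj(s,onz(t,p,z)))
for n,c in d.items():
    im=c["image"];h=cv2.cvtColor(im,cv2.COLOR_RGB2HSV)
    x0,y0,w=(175,200,140) if n=="top" else(180,170,120)
    cv2.imwrite(f"pics/z{n}.png",cv2.resize(im[y0:y0+w*3//4+35,x0:x0+w,::-1],None,fx=4,fy=4,interpolation=cv2.INTER_CUBIC))
E
python3 -c "
import cv2,numpy as np
a=cv2.imread('pics/ztop.png');b=cv2.imread('pics/zscene.png');H=max(a.shape[0],b.shape[0])
o=np.zeros((H,a.shape[1]+b.shape[1],3),'u1');o[:a.shape[0],:a.shape[1]]=a;o[:b.shape[0],a.shape[1]:]=b
print(o.shape);cv2.imwrite('pics/zz.png',cv2.resize(o,None,fx=.75,fy=.75))"
```

```text
[[ 278.23098813  522.36087029]
 [ -32.22520742  477.4803603 ]
 [-103.92466205  516.05527537]
 [ 278.06619158  373.70622055]
 [ 131.69927322  518.41785933]]
ball [550.08689812  39.0771395  165.        ] [[261.93729238 193.02239692]]
wball [530.30721524 133.54152963  95.        ] [[223.55424693 203.78671155]]
tabw [473.38133381 121.46533521 120.        ] [[203.30583803 214.64422933]]
tabb [439.12698457  42.97059728 145.        ] [[216.55392434 236.87216882]]
(560, 1040, 3)
```

View pics/zz.png

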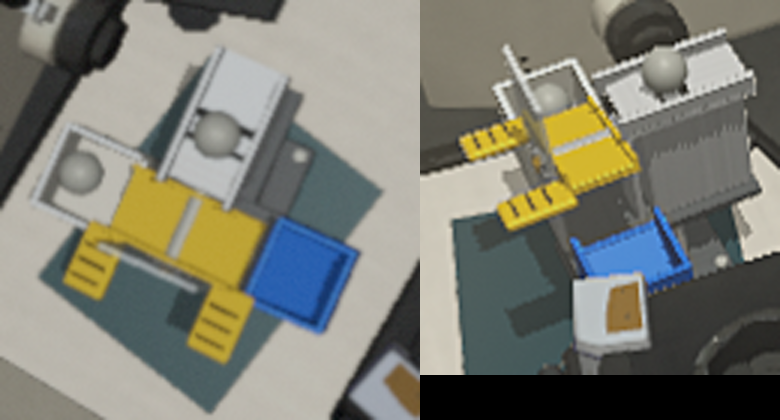

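Crops: waiting ball at top (247.3,244.7) / scene (261.3,193.3); blue tab at top (248,309) / scene (219,238); white tab at top (205.3,288.3) / scene (203.5,216).

```bash
python3 - <<'E'
from h import *;import pickle
d=pickle.load(open("c0.pkl","rb"));t,s=d["top"],d["scene"]
b=tri((t,(247.3,244.7)),(s,(261.3,193.3)));bt=tri((t,(248,309)),(s,(219,238.3)));wt=tri((t,(205.3,288.3)),(s,(204,216)))
print(b,bt,wt,np.linalg.norm(bt-wt))
# planar fit yaw (blue chute centre floor of rim z105)
cz=onz(t,(175+303/3,200+275/3),103)
S=np.array([[58,0],[-44,-44.5],[-44,44.5],[0,-71]]);W=np.array([onz(t,(247.3,244.7),165)[:2],onz(t,(248,309),bt[2])[:2],onz(t,(205.3,288.3),wt[2])[:2],cz[:2]])
sc,wc=S.mean(0),W.mean(0);H=(S-sc).T@(W-wc);y=np.arctan2(H[0,1]-H[1,0],H[0,0]+H[1,1])
R=np.array([[np.cos(y),-np.sin(y)],[np.sin(y),np.cos(y)]]);o=wc-R@sc
print(np.degrees(y),o,"res",W-(S@R.T+o))
for n,p in(("tabclear",(-49,-46)),("ball",(58,0)),("behind",(92,0)),("back",(106,0))):print(n,R@p+o)
E
```

```text
[548.60009341  38.658108   165.74223361] [438.50177174  38.46176546 144.97810824] [473.22190898 121.30103404 116.57350494] 94.20538115071572
-23.675509385132518 [495.43921883  61.80856758] res [[ 0.31971715  0.02726336]
 [ 0.12109664  0.72404251]
 [-0.23309524  1.46192816]
 [-0.20771855 -2.21323402]]
tabclear [432.09174522  39.35644993]
ball [548.55760933  38.51829943]
behind [579.69597618  24.86538361]
back [592.51765664  19.24359475]
```

```bash
python3 - <<'E'
from h import *;import pickle
d=pickle.load(open("c0.pkl","rb"));t,s=d["top"],d["scene"]
for n,a,b in(("eyeA",(30,305),(77,57)),("eyeB",(5,282),(92,44)),("eyeA'",(30,305),(92,44)),("eyebody",(100,265),(150,110)),("stage corner",(212,158),(280,100)),("stage far",(280,30),(412,70)),("knob",(210,210),(262,178)),("pad",(310,330),(243,272)),("pad back",(388,277),(352,280))):
    P=tri((t,a),(s,b));print(n,P.round(),(proj(t,P)-a).round(1),(proj(s,P)-b).round(1))
print(proj(s,[[155,501,231],[0,0,0],[0,0,300]]))
E
```

```text
eyeA [449. 306. 384.] [[-2.7  3.3]] [[3.8 0.4]]
eyeB [487. 340. 380.] [[ 1.6 -1.8]] [[-2.  -0.2]]
eyeA' [459. 284. 409.] [[ 2.8 -3.2]] [[-3.7 -0.5]]
eyebody [510. 254. 272.] [[-0.7  0.8]] [[1. 0.]]
stage corner [671.  84. 274.] [[-3.3  3.3]] [[ 4.1 -0.4]]
stage far [893. -31. 268.] [[ 4.6 -3.6]] [[-4.9  0.7]]
knob [618. 115. 109.] [[ 0.9 -0.9]] [[-1.2  0.1]]
pad [402. -68. 178.] [[-1.3  1.4]] [[ 2.1 -0.2]]
pad back [ 493. -202.  172.] [[-0.2  0.2]] [[ 0.3 -0. ]]
[[-93.11127684 178.99633251]
 [ 40.12176776 491.03726423]
 [-91.90870802 413.807121  ]]
```

```bash
python3 -m inch '0 0 0 0 0 1.1; -15.5 -17.5 0 0 0 0; -15.5 -17.5 0 0 0 0; -15.5 -17.5 0 0 0 0; -15.5 -17.5 0 0 0 0; -15.5 -17.5 0 0 0 0; -15.5 -17.5 0 0 0 0; -15.5 -17.5 0 0 0 0; -15.5 -17.5 0 0 0 0; -15.5 -17.5 0 0 0 0' 0 20
python3 -m inch '-17 -11 0 0 0 0; -17 -11 0 0 0 0; -17 -11 0 0 0 0; -17 -11 0 0 0 0; -17 -11 0 0 0 0; -17 -11 0 0 0 0; -17 -11 0 0 0 0; -17 -11 0 0 0 0; -17 -11 0 0 0 0; -17 -11 0 0 0 0'
```

```text
time_s: 0.93
eef_pos: [219.5, 299.9, 231.1]
ee_rot: [-0.0, 0.206, 0.978, -0.0]
force: [0.3, 0.2, -0.4]
grip_width: -0.002
grip_force: 0.0
time_s: 1.77
eef_pos: [330.9, 130.7, 231.2]
ee_rot: [-0.0, 0.207, 0.978, -0.0]
force: [0.5, -0.2, 0.6]
grip_width: -0.0
grip_force: 0.0
```

```bash
python3 -m inch '-12.5 -4.3 0 0 0 0; -12.5 -4.3 0 0 0 0; -12.5 -4.3 0 0 0 0; -12.5 -4.3 0 0 0 0; -12.5 -4.3 0 0 0 0; -12.5 -4.3 0 0 0 0; -12.5 -4.3 0 0 0 0; -12.5 -4.3 0 0 0 0; -12.5 -4.3 0 0 0 0; -12.5 -4.3 0 0 0 0'
python3 -m inch '0 0 0 0 -0.85 0; 0 0 0 0 -0.85 0; 0 0 0 0 -0.85 0; 0 0 0 0 -0.85 0; 0 0 0 0 -0.8 0; 0 0 0 0 0 0; 0 0 0 0 0 0; 0 0 0 0 0 0; 0 0 0 0 0 0; 0 0 0 0 0 0'
cat > st.py <<'E'
from rig import ctrl;import numpy as np,sys,cv2
from scipy.spatial.transform import Rotation as Ro
y=np.radians(-23.7);c,s=np.cos(y),np.sin(y)
S=np.array([[c,-s,0],[s,c,0],[0,0,1]]);o=np.array([495.4,61.8,0])
st=ctrl.sense();q=st["ee_rot"];T=Ro.from_quat([*q[1:],q[0]]).as_matrix();p=st["eef_pos"]
print("sorter xyz",(S.T@(p-o)).round(1),"F sorter",(S.T@st["force"]).round(1),"t",st["time_s"])
if len(sys.argv)>3:
    g=S@np.array(sys.argv[1:4],float)+o;print("tool shift",(T.T@(g-p)).round(1))
E
python3 st.py -44 -47 165; python3 -c "
from rig import ctrl;import cv2
for n in('wrist','scene'):cv2.imwrite(f'pics/{n}1.png',ctrl.capture(n)['image'][:,:,::-1])"
```

```text
time_s: 2.6
eef_pos: [428.5, 40.9, 231.2]
ee_rot: [-0.0, 0.206, 0.978, -0.0]
force: [0.1, 0.7, -0.1]
grip_width: 0.002
grip_force: 0.0
time_s: 3.43
eef_pos: [428.1, 41.5, 231.4]
ee_rot: [0.213, 0.202, 0.955, -0.045]
force: [-0.4, 0.3, -1.1]
grip_width: -0.004
grip_force: 0.0
sorter xyz [-53.5 -45.7 231.4] F sorter [-0.5  0.2 -1.1] t 3.4333
tool shift [19.6 -1.3 64.1]
```

View pics/wrist1.png

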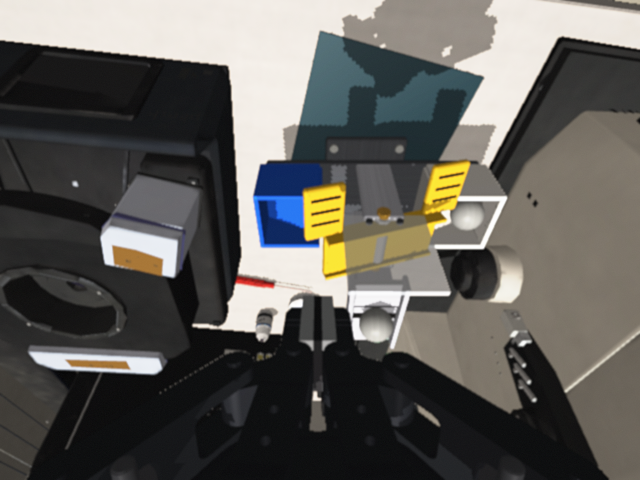

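The wrist view shows the blue tab at (323,212), in line with the fingertips (320,300), and the ball in the infeed at (377,322). That agrees with my fit, so I descend.

```bash
python3 -m inch '2.4 -0.2 8 0 0 0; 2.4 -0.2 8 0 0 0; 2.4 -0.2 8 0 0 0; 2.4 -0.2 8 0 0 0; 2.4 -0.1 8 0 0 0; 2.5 -0.1 8 0 0 0; 2.5 -0.1 8 0 0 0; 2.5 -0.1 8 0 0 0; 0 0 0 0 0 0; 0 0 0 0 0 0'
python3 st.py -44 -47 125
```

```text
time_s: 4.37
eef_pos: [435.7, 36.8, 164.5]
ee_rot: [0.213, 0.202, 0.955, -0.045]
force: [0.2, -0.5, 0.3]
grip_width: -0.0
grip_force: 0.0
sorter xyz [-44.7 -46.9 164.5] F sorter [ 0.4 -0.4  0.3] t 4.3667
tool shift [16.2 -0.1 36.1]
```

```bash
python3 -m inch '1.7 0 3.6 0 0 0; 1.7 0 3.6 0 0 0; 1.7 0 3.6 0 0 0; 1.7 0 3.6 0 0 0; 1.7 0 3.6 0 0 0; 0 0 0 0 0 0; 0 0 0 0 0 0; 0 0 0 0 0 0; 0 0 0 0 0 0; 0 0 0 0 0 0'
python3 st.py -44 -47 125
python3 -m inch '1.7 0 3.6 0 0 0; 1.7 0 3.6 0 0 0; 1.7 0 3.6 0 0 0; 1.7 0 3.6 0 0 0; 1.7 0 3.6 0 0 0; 0 0 0 0 0 0; 0 0 0 0 0 0; 0 0 0 0 0 0; 0 0 0 0 0 0; 0 0 0 0 0 0'
python3 st.py -44 -47 118
```

```text
time_s: 5.2
eef_pos: [435.8, 36.9, 145.3]
ee_rot: [0.214, 0.201, 0.955, -0.045]
force: [-0.6, 0.1, 0.3]
grip_width: -0.0
grip_force: 0.0
sorter xyz [-44.5 -46.7 145.3] F sorter [-0.5 -0.2  0.3] t 5.2
tool shift [ 8.2 -0.3 18.6]
time_s: 6.03
eef_pos: [435.7, 36.9, 125.3]
ee_rot: [0.213, 0.202, 0.955, -0.045]
force: [0.8, -0.1, 0.2]
grip_width: 0.002
grip_force: 0.0
sorter xyz [-44.6 -46.8 125.3] F sorter [0.7 0.3 0.2] t 6.0333
tool shift [ 2.5 -0.2  6.9]
```

```bash
python3 -m inch '0.4 0 0.9 0 0 0; 0.4 0 0.9 0 0 0; 0.4 0 0.9 0 0 0; 0.4 0 0.9 0 0 0; 0.4 0 0.9 0 0 0; 0 0 0 0 0 0; 0 0 0 0 0 0; 0 0 0 0 0 0; 0 0 0 0 0 0; 0 0 0 0 0 0'
python3 st.py -44 -47 117;python3 -c "
from rig import ctrl;import cv2
cv2.imwrite('pics/wrist2.png',ctrl.capture('wrist')['image'][:,:,::-1])"
```

```text
time_s: 6.87
eef_pos: [435.9, 36.8, 120.3]
ee_rot: [0.213, 0.202, 0.955, -0.045]
force: [0.7, 0.8, 0.8]
grip_width: -0.002
grip_force: 0.2
sorter xyz [-44.5 -46.8 120.3] F sorter [0.3 1.  0.8] t 6.8667
tool shift [ 1.  -0.2  3.2]
```

View pics/wrist2.png

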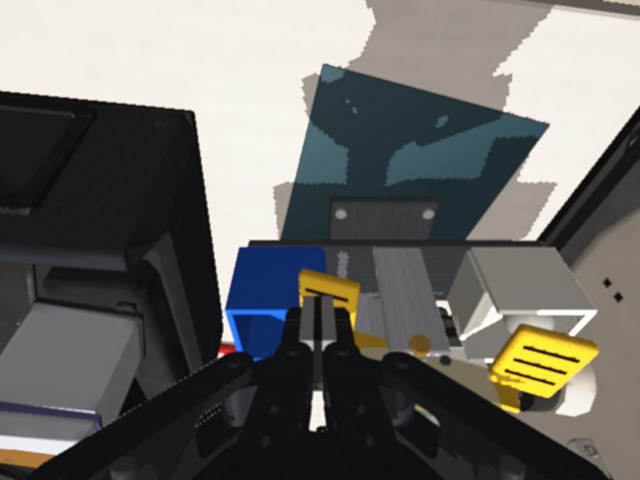

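The gate has rocked: the white tab at (545,360) is now high and the blue tab at (330,285) is low under the fingertip. I press on until it meets the stop.

```bash
python3 -m inch '0.3 0 0.7 0 0 0; 0.3 0 0.7 0 0 0; 0.3 0 0.7 0 0 0; 0.3 0 0.7 0 0 0; 0 0 0 0 0 0; 0 0 0 0 0 0; 0 0 0 0 0 0; 0 0 0 0 0 0; 0 0 0 0 0 0; 0 0 0 0 0 0'
python3 st.py -44 -47 114
```

```text
time_s: 7.75
eef_pos: [436.4, 36.9, 117.9]
ee_rot: [0.214, 0.201, 0.955, -0.045]
force: [-3.8, 1.7, 8.8]
grip_width: 0.005
grip_force: 4.0
sorter xyz [-44.  -46.5 117.9] F sorter [-4.2  0.1  8.8] t 7.75
tool shift [ 1.6 -0.5  3.5]
```

Force is 8.8 N with motion stalled at the expected height, so the gate is on its stop. I retreat up, and untilt at height.

```bash
python3 -m inch '-1.7 0 -3.6 0 0 0; -5 0 -11 0 0 0; -7 0 -15 0 0 0; -7 0 -15 0 0 0; -7 0 -15 0 0 0; -7 0 -15 0 0 0; -7 0 -15 0 0 0; -7 0 -15 0 0 0; -7 0 -15 0 0 0; 0 0 0 0 0 0'
python3 -m inch '0 0 0 0 0.85 0; 0 0 0 0 0.85 0; 0 0 0 0 0.85 0; 0 0 0 0 0.85 0; 0 0 0 0 0.8 0; 0 0 -3 0 0 0; 0 0 0 0 0 0; 0 0 0 0 0 0; 0 0 0 0 0 0; 0 0 0 0 0 0'
python3 st.py 94 0 240; python3 - <<'E'
from rig import ctrl;import cv2,numpy as np
a=ctrl.capture('wrist')['image'];b=ctrl.capture('scene')['image'][160:300,170:330];
b=cv2.resize(b,None,fx=2.2,fy=2.2);a=cv2.resize(a,(440,330));o=np.zeros((330,800,3),'u1');o[:,:440]=a;o[:308,440:792]=b
cv2.imwrite('pics/m3.png',o[:,:,::-1])
E
```

```text
time_s: 8.58
eef_pos: [436.4, 36.9, 252.1]
ee_rot: [0.216, 0.201, 0.954, -0.045]
force: [0.4, -0.4, 0.6]
grip_width: 0.0
grip_force: 0.0
time_s: 9.42
eef_pos: [435.0, 37.3, 252.2]
ee_rot: [0.0, 0.206, 0.978, -0.0]
force: [-0.3, -0.1, -0.1]
grip_width: 0.002
grip_force: 0.0
sorter xyz [-45.4 -46.7 252.2] F sorter [-0.3 -0.2 -0.1] t 9.4167
tool shift [-139.3   46.9   12.4]
```

View pics/m3.png

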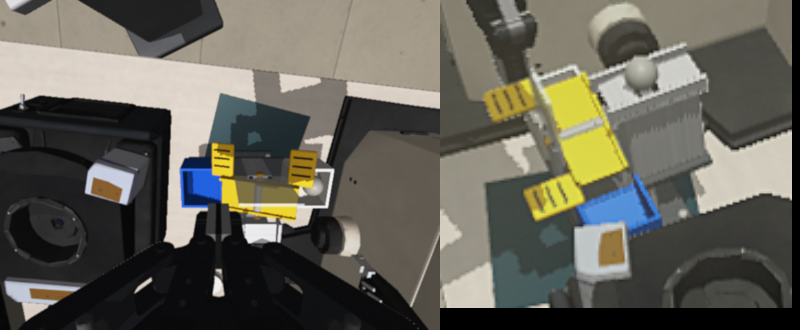

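The gate lies over to the blue side, with the ball still seated at about (640,72) in the composite. Now I cross over to behind the ball.

```bash
python3 -m inch '-14 4.7 0 0 0 0; -14 4.7 0 0 0 0; -14 4.7 0 0 0 0; -14 4.7 0 0 0 0; -14 4.7 0 0 0 0; -14 4.7 0 0 0 0; -14 4.7 0 0 0 0; -14 4.7 0 0 0 0; -14 4.7 0 0 0 0; -14 4.7 0 0 0 0'
python3 -m inch '0 0 6 0 0 0; 0 0 6 0 0 0; 0 0 6 0 0 0; 0 0 6 0 0 0; 0 0 6 0 0 0; 0 0 6 0 0 0; 0 0 6 0 0 0; 0 0 6 0 0 0; 0 0 0 0 0 0; 0 0 0 0 0 0'
python3 st.py 94 0 163; python3 - <<'E'
from h import *;from rig import ctrl
im={n:ctrl.capture(n) for n in('scene','top','wrist')}
p=ctrl.sense()["eef_pos"]
print(proj(im['top'],p),proj(im['scene'],p))
a=im['wrist']['image'];a=cv2.resize(a[150:450,170:470],(400,400));b=cv2.resize(im['scene']['image'][130:250,200:320],(400,400),interpolation=cv2.INTER_CUBIC)
cv2.imwrite('pics/m4.png',np.hstack([a,b])[:,:,::-1])
E
```

```text
time_s: 10.35
eef_pos: [583.1, 23.5, 252.2]
ee_rot: [0.0, 0.206, 0.978, -0.0]
force: [-0.7, -0.1, -0.1]
grip_width: -0.001
grip_force: 0.0
time_s: 11.18
eef_pos: [582.5, 23.4, 204.0]
ee_rot: [-0.0, 0.206, 0.978, -0.0]
force: [-0.6, -0.4, 0.1]
grip_width: -0.0
grip_force: 0.0
sorter xyz [ 9.51e+01 -1.00e-01  2.04e+02] F sorter [-0.4 -0.6  0.1] t 11.1833
tool shift [ 1.1  0.1 41. ]
[[253.03003032 222.81980588]] [[278.99360473 169.94582924]]
```

View pics/m4.png

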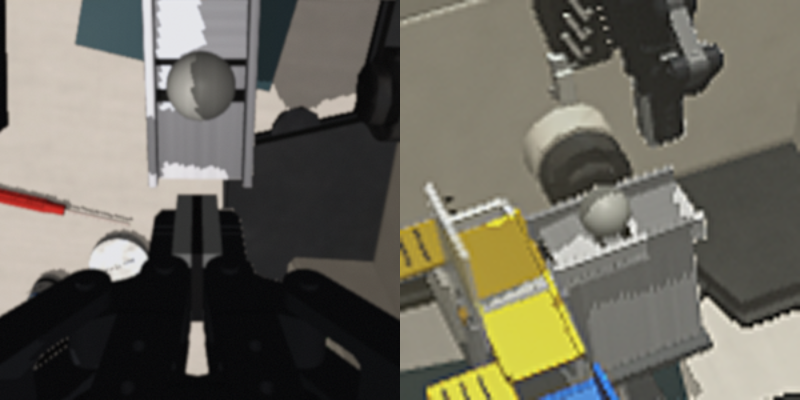

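The fingertips (197,200) are centred on the channel (centre ~200) behind the ball (201,87). I descend to ball-centre height.

```bash
python3 -m inch '0 0 6 0 0 0; 0 0 6 0 0 0; 0 0 6 0 0 0; 0 0 6 0 0 0; 0 0 6 0 0 0; 0 0 5 0 0 0; 0 0 3 0 0 0; 0 0 2 0 0 0; 0 0 0 0 0 0; 0 0 0 0 0 0'
python3 st.py 70 0 164
```

```text
time_s: 12.17
eef_pos: [582.7, 23.4, 164.4]
ee_rot: [0.0, 0.206, 0.978, -0.0]
force: [-0.7, -0.4, 0.3]
grip_width: -0.001
grip_force: 0.0
sorter xyz [ 9.530e+01 -1.000e-01  1.644e+02] F sorter [-0.5 -0.7  0.3] t 12.1667
tool shift [25.3  0.   0.4]
```

```bash
python3 -m inch '3 0 1.4 0 0 0; 3 0 0 0 0 0; 3 0 0 0 0 0; 3 0 0 0 0 0; 3 0 0 0 0 0; 3 0 0 0 0 0; 3 0 0 0 0 0; 3 0 0 0 0 0; 0 0 0 0 0 0; 0 0 0 0 0 0'
python3 st.py; python3 - <<'E'
from rig import ctrl;import cv2,numpy as np
a=ctrl.capture('wrist')['image'][0:400,120:520];b=cv2.resize(ctrl.capture('scene')['image'][160:280,180:300],(400,400),interpolation=cv2.INTER_CUBIC)
cv2.imwrite('pics/m5.png',np.hstack([a,b])[:,:,::-1])
E
```

```text
time_s: 13.0
eef_pos: [560.5, 33.2, 162.9]
ee_rot: [0.0, 0.206, 0.978, -0.0]
force: [-0.3, -0.5, 0.5]
grip_width: -0.001
grip_force: 0.0
sorter xyz [ 71.1  -0.  162.9] F sorter [-0.  -0.5  0.5] t 13.0
```

View pics/m5.png

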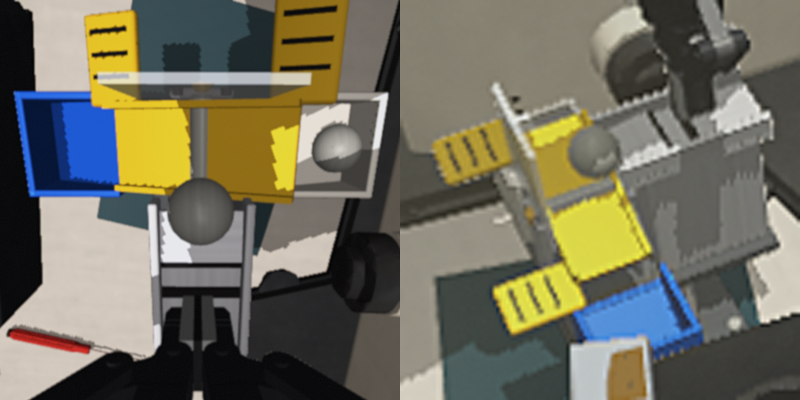

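The ball has left its seat and is rolling onto the gate at (200,211). I back the finger off slightly and rise clear.

```bash
python3 -m inch '-3 0 0 0 0 0; -3 0 -3 0 0 0; 0 0 -8 0 0 0; 0 0 -10 0 0 0; 0 0 -10 0 0 0; 0 0 -10 0 0 0; 0 0 -10 0 0 0; 0 0 -10 0 0 0; 0 0 -10 0 0 0; 0 0 -10 0 0 0'
python3 -m inch '0 0 0 0 0 0; 0 0 0 0 0 0; 0 0 0 0 0 0; 0 0 0 0 0 0; 0 0 0 0 0 0; 0 0 0 0 0 0; 0 0 0 0 0 0; 0 0 0 0 0 0; 0 0 0 0 0 0; 0 0 0 0 0 0'
python3 - <<'E'
from rig import ctrl;import cv2,numpy as np
a=cv2.resize(ctrl.capture('wrist')['image'][0:400,120:520],(400,400));b=cv2.resize(ctrl.capture('scene')['image'][150:290,180:320],(400,400),interpolation=cv2.INTER_CUBIC)
cv2.imwrite('pics/m6.png',np.hstack([a,b])[:,:,::-1])
E
```

```text
time_s: 13.93
eef_pos: [566.1, 30.7, 245.0]
ee_rot: [0.0, 0.206, 0.978, -0.0]
force: [-0.7, -1.1, 0.7]
grip_width: 0.0
grip_force: 0.0
time_s: 14.77
eef_pos: [566.1, 30.7, 243.8]
ee_rot: [-0.0, 0.206, 0.978, -0.0]
force: [0.1, 0.1, 0.6]
grip_width: -0.002
grip_force: 0.0
```

View pics/m6.png

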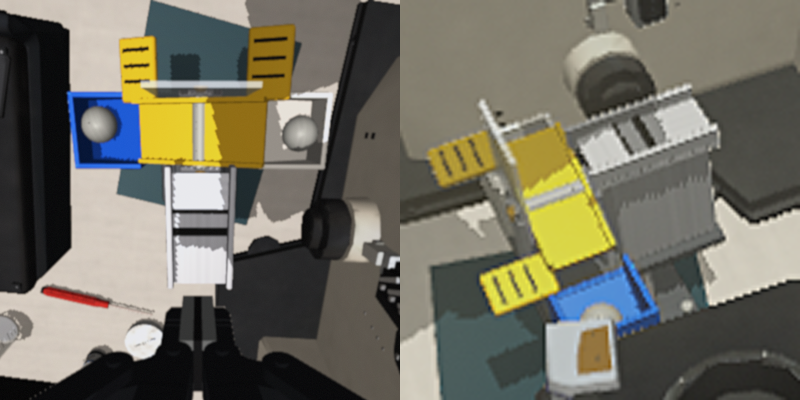

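The ball lies in the blue chute at (100,124) and the other is still in the white chute at (299,132). The gate is still over to blue and the robot is clear. I wait one second for the ball to settle, then hand in.

```bash
python3 -m inch '0 0 0 0 0 0; 0 0 0 0 0 0; 0 0 0 0 0 0; 0 0 0 0 0 0; 0 0 0 0 0 0; 0 0 0 0 0 0; 0 0 0 0 0 0; 0 0 0 0 0 0; 0 0 0 0 0 0; 0 0 0 0 0 0'
python3 -c "
from rig import ctrl;print(ctrl.finish_job())"
```

```text
time_s: 15.7
eef_pos: [566.1, 30.7, 243.8]
ee_rot: [0.0, 0.206, 0.978, 0.0]
force: [0.3, -0.2, -0.3]
grip_width: -0.003
grip_force: 0.0
the job is handed in; nothing more can be done
None
```

The gate is pressed fully over to blue and the waiting ball now lies in the blue chute; the other ball is still in the white chute, nothing else appears to have moved, and I handed the job in at about 16 s.

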